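# Set the stop slide to its mark with the screw play taken out, and prove it

## Task

Set the stop slide with its crank: its screw has play, so wind anticlockwise until the black pointer has gone past the red mark by some 4 to 8 mm, then wind clockwise to bring it back level with the mark, and let go of the crank. Then prove that the play is out: with the fingers, press on the carriage's face that looks away from the crank, towards the crank, firmly but with care (about 10 N): it must stay at the mark. Do not shove the unit, which just stands on the bench, leave the red clip and the other things alone, and come away at the end.

Things in the scene. Friction and masses are not known exactly. Their poses are not given: they have to be found in the camera images.
- slide_unit: loose 2.6 kg stop slide, held on the bench by friction only (slips at roughly 13 to 20 N sideways). Blue bed 110 (x) x 360 (y) x 30 mm high; grey gearbox 90 x 85 mm with top at 55 mm, centred at y = +135 mm, carries the crank; grey end plate 16 mm thick at y = -170 mm, 75 mm high. Origin: centre of the underside; y along the bed towards the crank, z up
- carriage: aluminium block, 66 (x) x 50 (y) mm, 35 to 75 mm high, the face to press at its y = -25 mm. The screw moves it 3.8 mm per radian: anticlockwise seen from above to +y (to the crank), clockwise to -y. 4.6 mm of play: after each reversal the crank turns 1.2 rad first, and a push of over 3 N slides the carriage through play not taken up. Origin: below its centre, at bench height; axes as the unit's
- pointer (a point): line of the black pointer on the carriage's +x side, 38 mm above the bench, at the carriage's centre in y, 45 mm from the unit's centre line in x; starts near the unit's y = -60 mm
- red_mark (a point): the line on the white scale at which the nose (3 mm wide) of the red clip (12 mm wide, top at 44 mm) points, at the pointer's height and x; pointer and mark are level when their y in the unit's frame are equal. At the start it lies 10 to 32 mm to the +y side of the pointer
- crank_axis (a point): point on the crank's vertical axis, 100 mm above the bench, on the unit at x = 0, y = +135 mm
- crank_knob (a point): centre of the red crank knob's grip, 100 mm above the bench: upright cylinder, 16 mm in diameter, 77 to 119 mm above the bench, spinning freely on its pin 42 mm from the crank axis; the steel crank arm below has its top at 75 mm. Turning takes about 3 to 5 N at the knob; the crank stays where it is left
- spray_can: bystander: white and blue can, 54 mm in diameter, 130 mm high; origin centre of underside
- parts_bin: bystander: yellow open bin 110 x 160 x 60 mm; origin centre of underside
- spool: bystander: black spool, 70 mm in diameter, 52 mm high; origin centre of underside
- wrench: bystander: steel wrench lying on the bench; origin at its underside, along x
- crank: the crank: black 72 mm dial disc, steel arm and red knob, turning about the vertical crank axis; origin on the axis, 57 mm above the bench; its x axis points to the knob

How it is judged:
By the outcome, as a careful person would: the job done as asked, in the order asked, and still so for the second after the job is handed in, with the robot touching nothing.
It also fails if it takes over 72 s, if anything falls off the work surface, if the arm or the gripper's body presses on something with over 40 N, if the wrist force passes 120 N, or if a joint passes its speed limit or range.

## Robot

A 7-joint arm with a two-finger parallel gripper is mounted at the origin on the work surface. World frame = base frame: x ahead of the robot, y to its left, z up, the work surface at z = 0. Lengths are in m, angles in rad, forces in N, time in s.
With the tool pointing down it reaches from about 0.4 to 0.875 m from the base axis. Payload 6.5 kg.
Tool frame: the origin (TCP) lies at the very end of the fingers, on their centre line; the grasp point (between the pads) lies 19 mm behind it (env.hold_point_z is the z of the grasp point in the tool frame, in m); z points along the fingers, y is the line along which they close (so a half turn about z gives the same grasp; the last joint's range is limited). The gripper opens to 88 mm and grips with 3 to 60 N. Pads are 18 mm wide; open, the fingers measure 123 mm over their backs; the gripper's body (75 mm by 187 mm) begins 45 mm behind the grasp point.
Start: joints at [1.044, 0.536, -0.004, 1.538, 0.003, 1.067, -0.071], TCP at [0.289, -0.582, 0.239] pointing down, gripper open.
Joint ranges: [-2.7, 2.7], [-0.37, 2.16], [-1.27, 1.26], [0.24, 2.4], [-1.31, 4.45], [0.19, 1.91], [-2.76, 2.76]. Speed limits (rad/s): [2.39, 2.39, 3.14, 3.14, 3.14, 3.14, 3.14].

## Interface

Orientations are given as a 3x3 rotation matrix whose columns are the frame's x, y, z axes.
In Python, from rig import env gives the robot as it stands.
- The arm moves only by the tool jog_arm, never from a script. Its argument "motion" is a list of rows, each a list of 3 entries, a list of its own where there are three numbers: the shift along the tool's x, y, z in parts of the range, where 1.0 means 800 mm, then the turn, a rotation vector about the tool's x, y, z in parts of the range, where 1.0 means 2 rad, then the opening, from 0 (shut) to 1 (fully open). In form: [[[x, y, z], [rx, ry, rz], grip], ...]. A call has 1 to 10 rows; each row is the pose to reach, as a shift and turn from the pose commanded when the call began, along the tool's axes at that moment; what a row does not reach only later rows make up. A row lasts 1/12 s, in which the tool goes at most 41.7 mm and 7.16 degrees, less where a joint would pass 70% of its speed; a pose out of reach is approached as far as the arm can. A shift or turn number past 1, either way, is cut back to 1. A call with a gripper value outside its range is refused whole. The fingers move at their own pace and stop on an object; the grip force is fixed at half the most. Time passes only in rows, so rows that repeat a pose let the fingers close. It gives the time, the measured TCP pose, the force, the opening and the grip force at its end, in the units of the state.
- env.get_state(): the state, without advancing time (a new reading comes with each control period).
- env.capture(name): name is "scene" or "top"; returns the picture (384x512x3 uint8, red, green, blue); there is no depth.
- env.camera_model(name): a dict with "K" (3x3 intrinsics, pixels), "rvec" (rotation vector, rad) and "tvec" (3), from world to camera coordinates, as OpenCV has them. Camera axes: x right, y down, z forward; pixel columns grow to the right and rows downward; lengths in m; the calibration is good to about 2 mm. A picture is of the moment at which its call begins. camera_model takes no time and is no camera call.
- env.sign_off(): hands the job in; it is judged then, once.
The state is a dict: "clock": time; "qpos": joint angles; "joint_velocities": joint speeds; "tau": joint torques, N m; "tcp_pos": TCP position; "ee_rot": TCP orientation; "wrist_force": force on the tool from outside, world axes, zero at the start; "wrist_torque": the same for the moment, N m; "width": finger opening in m; "grasp_force": force on a finger pad.
Only numpy, scipy, OpenCV 4.12 (cv2) and the standard library are available. Lean on these libraries where they do the work, as an engineer would, in place of code of your own. Each camera call takes 0.05 s, during which the arm holds its last target. There are 200 camera calls.

## Working session

There is one attempt and no reset: what is moved stays moved. The work goes in short steps, Python scripts to look and compute and a tool call to move; the robot and the scene stay as the last step left them, time stands still between calls to the robot, and variables do not carry over. Pictures are saved under pics/ and viewed, at most 10 in all, crops included, and the job is handed in when it is done.

Besides the shell and the picture viewer there is one more tool, called after "Emit:" as a command line: name --argument value ..., lists and objects as JSON in quotes. jog_arm: Moves the arm, as the interface text tells. Its arguments: {"type":"object","properties":{"motion":{"type":"array"}},"required":["motion"]}

```bash
ls; mkdir -p pics
python3 - <<'E'
from rig import env
import cv2,numpy as np
for n in("scene","top"):
    im=env.capture(n); cv2.imwrite(f"pics/{n}0.png",cv2.resize(im[:,:,::-1],(800,600),interpolation=cv2.INTER_CUBIC)); np.save(f"pics/{n}0.npy",im)
    m=env.camera_model(n); R=cv2.Rodrigues(np.array(m["rvec"],float))[0]; print(n,m["K"],"C",-R.T@np.array(m["tvec"]).ravel(), "R",R.round(3))
s=env.get_state();print({k:np.round(s[k],3) for k in("clock","tcp_pos","ee_rot","wrist_force","width")})
E
```

```text
pics
scene [[476.33108535   0.         251.30020824]
 [  0.         476.33108535 193.84724354]
 [  0.           0.           1.        ]] C [1.3221595  0.95552927 0.94933859] R [[-0.81   0.587  0.008]
 [ 0.33   0.466 -0.821]
 [-0.485 -0.662 -0.571]]
top [[477.87511835   0.         254.41460284]
 [  0.         477.87511835 200.03699614]
 [  0.           0.           1.        ]] C [ 0.35104458 -0.04491167  1.50497906] R [[ 0.028 -1.     0.005]
 [-0.981 -0.028 -0.19 ]
 [ 0.19   0.    -0.982]]
{'clock': np.float64(0.1), 'tcp_pos': array([ 0.289, -0.582,  0.238]), 'ee_rot': array([[ 0.896,  0.445, -0.001],
       [ 0.445, -0.896,  0.001],
       [-0.   , -0.002, -1.   ]]), 'wrist_force': array([ 0.181, -0.395, -0.561]), 'width': np.float64(0.088)}
```

View pics/scene0.png

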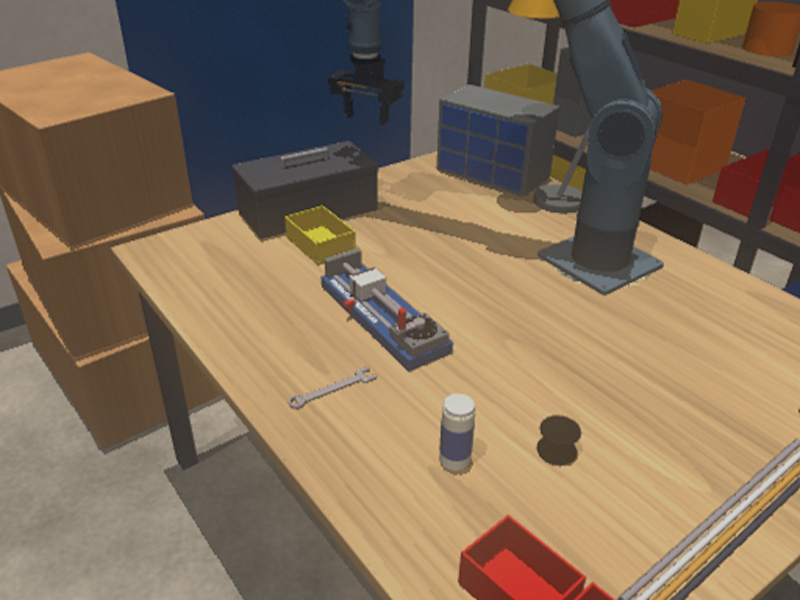

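View pics/top0.png

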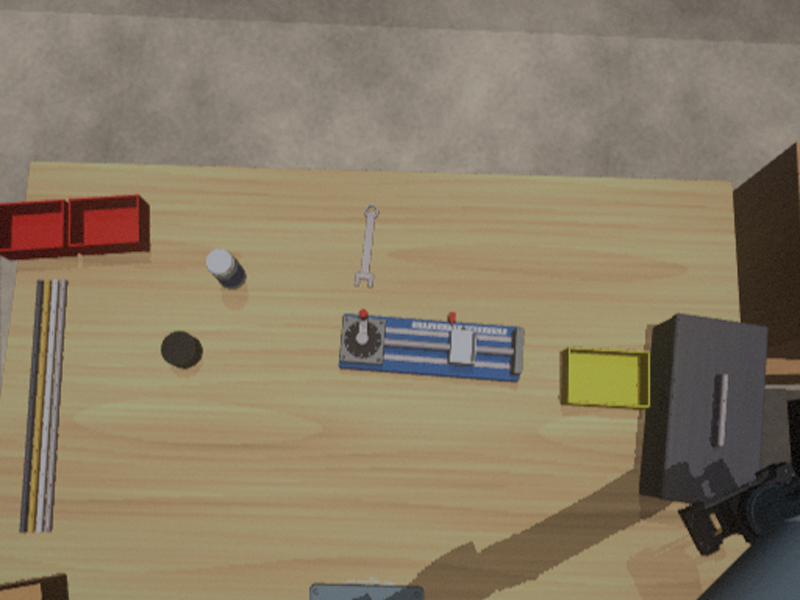

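The scene view shows the unit centred near (385,310), with the crank at the near right end. In the top view the crank is at (362,338), the knob at (363,314), the carriage at (461,346), the clip at (452,318) and the end plate at (517,350). I'll zoom in next.

Run:
```python
import cv2,numpy as np
t=np.load("pics/top0.npy")[190:252,210:342,::-1]; s=np.load("pics/scene0.npy")[152:242,198:298,::-1]
cv2.imwrite("pics/tz.png",cv2.resize(t,None,fx=6,fy=6,interpolation=cv2.INTER_CUBIC))
cv2.imwrite("pics/sz.png",cv2.resize(s,None,fx=6,fy=6,interpolation=cv2.INTER_CUBIC))
```

```text
(no output)
```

View pics/tz.png

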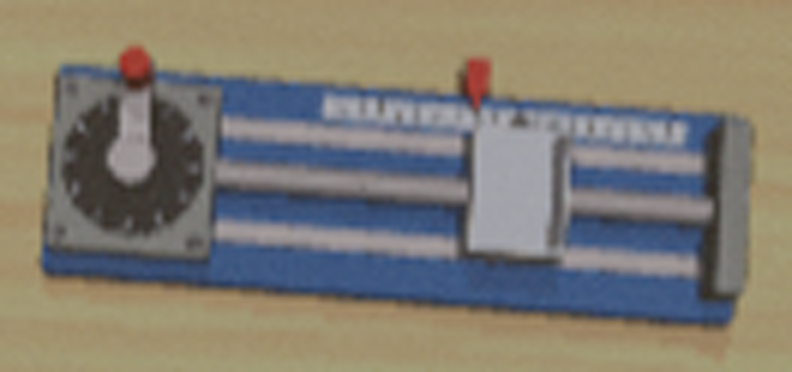

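View pics/sz.png

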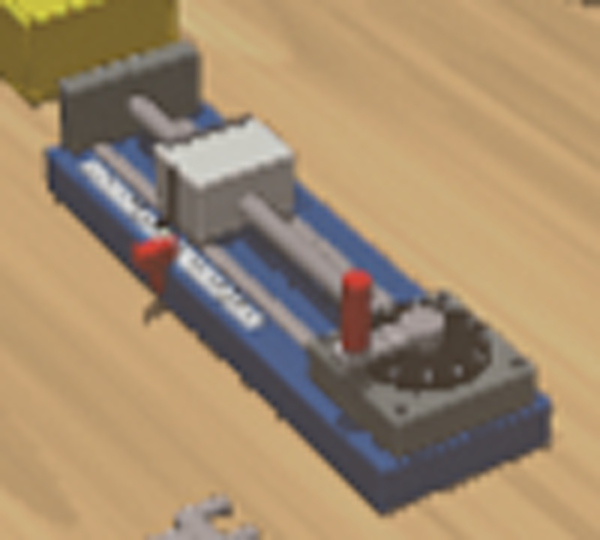

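The top crop shows the pointer at (521,118), the clip nose at (478,105) and the knob at (135,60). In the scene crop the carriage top is near (225,150), the nose at (178,241) and the knob top at (355,278). I'll fit the unit's pose from both views.

```bash
cat > h.py <<'E'
import cv2,numpy as np
from rig import env
from scipy.optimize import least_squares
CM={n:env.camera_model(n) for n in("scene","top")}
OFF={"top":(210,190),"scene":(198,152)}
def proj(n,P): 
    m=CM[n]; return cv2.projectPoints(np.atleast_2d(np.array(P,float)),np.array(m["rvec"],float),np.array(m["tvec"],float),np.array(m["K"],float),None)[0][:,0]
def z2p(n,p): return (np.array(p)+.5)/6-.5+OFF[n]
def u2w(p,l):
    c,s=np.cos(p[2]),np.sin(p[2]); return [p[0]+c*l[0]-s*l[1],p[1]+s*l[0]+c*l[1],l[2]]
E
python3 - <<'E'
from h import *
G=.055
fx=[("top",(.055,.18,.03),(62,66)),("top",(.045,.1775,G),(58,80)),("top",(-.045,.1775,G),(50,250)),("top",(.045,.0925,G),(220,90)),("top",(-.045,.0925,G),(210,258)),("top",(0,.135,.08),(130,158)),
("scene",(.055,.18,0),(385,512)),("scene",(-.055,.18,.03),(548,400)),("scene",(-.055,.18,0),(548,438)),("scene",(.055,-.18,.03),(48,150)),("scene",(.055,-.18,0),(48,182)),("scene",(.045,.1775,G),(402,425)),("scene",(-.045,.1775,G),(535,368)),("scene",(.045,.0925,G),(318,352))]
ca=[("scene",.033,.025,(202,187)),("scene",-.033,.025,(295,153)),("scene",-.033,-.025,(258,120)),("scene",.033,-.025,(157,148)),("top",.033,.025,(475,127)),("top",-.033,.025,(468,250)),("top",-.033,-.025,(550,253))]
def it(p):
    L=[(a,u2w(p,l),b) for a,l,b in fx]
    L+=[(a,u2w(p,(x,p[3]+y,.075)),b) for a,x,y,b in ca]
    L+=[("top",u2w(p,(.045,p[3],.038)),(521,118))]
    L+=[("top",u2w(p,(.045,p[4],.038)),(478,106)),("scene",u2w(p,(.045,p[4],.038)),(178,241))]
    k=lambda z:u2w(p,(.042*np.cos(p[5]),.135+.042*np.sin(p[5]),z))
    L+=[("top",k(.119),(134,60)),("scene",k(.119),(355,278)),("scene",k(.077),(355,347))]
    return L
def f(p): 
    o={"top":p[6:8],"scene":p[8:10]}
    return np.concatenate([(proj(a,w)[0]+o[a]-z2p(a,b)) for a,w,b in it(p)]+[p[6:]*1.])
r=least_squares(f,[.58,-.05,0,-.06,-.04,0,0,0,0,0],loss="soft_l1",x_scale=.01,f_scale=.5)
print(r.x.round(4)); print(f(r.x)[:-4].reshape(-1,2).round(1).tolist())
p=r.x;np.save("p.npy",p)
for n,l in dict(axis=(0,.135,.1),knob=(.042*np.cos(p[5]),.135+.042*np.sin(p[5]),.1),press=(0,p[4]-.025,.055)).items():print(n,np.round(u2w(p,l),4))
E
```

```text
[ 5.678e-01 -1.123e-01 -5.020e-02 -6.020e-02 -4.020e-02  8.300e-03
 -3.000e-04 -2.797e-01  4.465e-01  2.270e-02]
[[-0.4, -0.3], [0.2, -0.9], [-1.1, -0.3], [0.7, -0.4], [-0.0, 0.5], [0.4, 0.3], [-0.5, 0.9], [1.5, 0.1], [1.0, 1.3], [-0.7, -0.3], [-0.3, 1.3], [-0.7, -0.1], [1.0, -0.2], [-1.9, -2.1], [-0.3, 0.1], [0.9, -0.0], [-0.7, -1.1], [-0.4, -0.3], [-0.3, -0.6], [-0.5, 0.4], [2.4, 1.2], [-0.6, -0.3], [0.2, 1.2], [0.1, 0.6], [0.3, 0.5], [0.5, 0.0], [0.3, -0.3]]
axis [0.5746 0.0225 0.1   ]
knob [0.6165 0.0207 0.1   ]
press [ 0.5645 -0.1774  0.055 ]
```

The rows are not in the units I measure in: shifts go in shares of 800 mm and turns go in shares of 2 rad. I convert before sending: 56.2 cm is 0.7025, -39.4 cm is -0.4925, 0.511 rad is 0.2555.

Emit:
jog_arm --motion '[[[0, 0, -0.025], [0, 0, 0.05], 1], [[0.7025, -0.4925, -0.025], [0, 0, 0.2555], 1], [[0.7025, -0.4925, -0.025], [0, 0, 0.2555], 1], [[0.7025, -0.4925, -0.025], [0, 0, 0.2555], 1], [[0.7025, -0.4925, -0.025], [0, 0, 0.2555], 1], [[0.7025, -0.4925, -0.025], [0, 0, 0.2555], 1], [[0.7025, -0.4925, -0.025], [0, 0, 0.2555], 1], [[0.7025, -0.4925, -0.025], [0, 0, 0.2555], 1], [[0.7025, -0.4925, -0.025], [0, 0, 0.2555], 1], [[0.7025, -0.4925, -0.025], [0, 0, 0.2555], 1]]'

```text
clock: 0.93
tcp_pos: [0.4685, -0.2511, 0.2586]
ee_rot: [[0.999, -0.05, -0.0], [-0.05, -0.999, 0.0], [-0.0, -0.0, -1.0]]
wrist_force: [0.6, -0.1, 0.2]
width: 0.0884
grasp_force: 0.0
```

To row units: -26 cm is -0.325, 12 cm is 0.15.

Emit:
jog_arm --motion '[[[0.15, -0.325, 0.025], [0, 0, 0], 1], [[0.15, -0.325, 0.025], [0, 0, 0], 1], [[0.15, -0.325, 0.025], [0, 0, 0], 1], [[0.15, -0.325, 0.025], [0, 0, 0], 1], [[0.15, -0.325, 0.025], [0, 0, 0], 1], [[0.15, -0.325, 0.025], [0, 0, 0], 1], [[0.15, -0.325, 0.025], [0, 0, 0], 1], [[0.15, -0.325, 0.025], [0, 0, 0], 1], [[0.15, -0.325, 0.025], [0, 0, 0], 1], [[0.15, -0.325, 0.025], [0, 0, 0], 1]]'

```text
clock: 1.77
tcp_pos: [0.6005, -0.0005, 0.2382]
ee_rot: [[0.999, -0.051, -0.001], [-0.051, -0.999, -0.001], [-0.001, 0.001, -1.0]]
wrist_force: [-0.5, -0.8, -0.8]
width: 0.0883
grasp_force: 0.0
```

To row units: 15 cm is 0.1875, 14.5 cm is 0.1813.

Emit:
jog_arm --motion '[[[0.0188, -0.0275, 0.05], [0, 0, 0], 0.6], [[0.0188, -0.0275, 0.1], [0, 0, 0], 0.6], [[0.0188, -0.0275, 0.1375], [0, 0, 0], 0.6], [[0.0188, -0.0275, 0.1625], [0, 0, 0], 0.6], [[0.0188, -0.0275, 0.1813], [0, 0, 0], 0.6], [[0.0188, -0.0275, 0.1875], [0, 0, 0], 0.6], [[0.0188, -0.0275, 0.1875], [0, 0, 0], 0.6], [[0.0188, -0.0275, 0.1875], [0, 0, 0], 0.6]]'

```text
clock: 2.43
tcp_pos: [0.6175, 0.0204, 0.0896]
ee_rot: [[0.999, -0.052, 0.001], [-0.052, -0.999, -0.001], [0.001, 0.0, -1.0]]
wrist_force: [0.2, -0.2, -0.1]
width: 0.0528
grasp_force: 0.0
```

Run:
```python
from h import *
im={n:env.capture(n)[:,:,::-1] for n in("top","scene")}
t=im["top"][185:245,205:275];s=im["scene"][150:230,220:290]
f=lambda a:cv2.resize(a,(480,int(480*a.shape[0]/a.shape[1])),interpolation=cv2.INTER_CUBIC)[:,:390]
a,b=f(t),f(s);h=max(len(a),len(b));o=np.zeros((h,780,3),np.uint8);o[:len(a),:390]=a;o[:len(b),390:]=b
cv2.imwrite("pics/g1.png",o);print(env.get_state()["tcp_pos"])
```

```text
[0.61811565 0.021091   0.0902571 ]
```

View pics/g1.png

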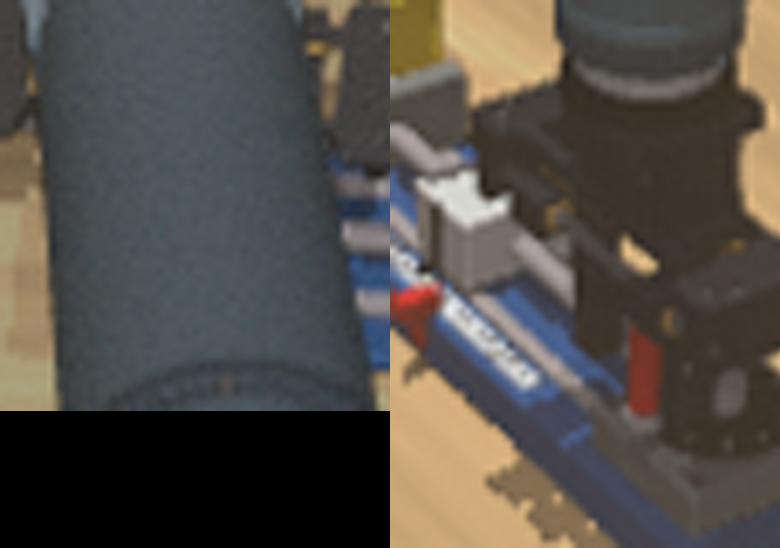

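The scene half shows the red knob at about (645,370), standing between the two fingers; the arm hides the unit in the top view. I'll close the gripper gently.

Emit:
jog_arm --motion '[[[0, 0, 0], [0, 0, 0], 0.3], [[0, 0, 0], [0, 0, 0], 0.25], [[0, 0, 0], [0, 0, 0], 0.2], [[0, 0, 0], [0, 0, 0], 0.15], [[0, 0, 0], [0, 0, 0], 0.15], [[0, 0, 0], [0, 0, 0], 0.1], [[0, 0, 0], [0, 0, 0], 0.1], [[0, 0, 0], [0, 0, 0], 0.1]]'

```text
clock: 3.2
tcp_pos: [0.6171, 0.0216, 0.0888]
ee_rot: [[0.999, -0.05, -0.0], [-0.05, -0.999, -0.0], [-0.0, 0.0, -1.0]]
wrist_force: [0.5, -0.6, 1.0]
width: 0.0151
grasp_force: 30.0
```

```bash
python3 -c "
import numpy as np
f=.03;t=f+.15*np.arange(1,11)
print(np.c_[4.2*(np.cos(t)-np.cos(f)),-4.2*(np.sin(t)-np.sin(f))].round(2).tolist())"
```

```text
[[-0.07, -0.63], [-0.22, -1.23], [-0.47, -1.81], [-0.8, -2.35], [-1.21, -2.83], [-1.69, -3.24], [-2.22, -3.58], [-2.79, -3.83], [-3.4, -4.0], [-4.03, -4.07]]
```

To row units: -2.35 cm is -0.0294, -1.81 cm is -0.0226.

Emit:
jog_arm --motion '[[[-0.0009, -0.0079, 0], [0, 0, 0], 0.1], [[-0.0028, -0.0154, 0], [0, 0, 0], 0.1], [[-0.0059, -0.0226, 0], [0, 0, 0], 0.1], [[-0.01, -0.0294, 0], [0, 0, 0], 0.1]]'

```text
clock: 3.53
tcp_pos: [0.6106, 0.046, 0.0888]
ee_rot: [[0.999, -0.05, 0.001], [-0.05, -0.999, -0.0], [0.001, 0.0, -1.0]]
wrist_force: [1.8, -3.0, 0.2]
width: 0.0151
grasp_force: 30.0
```

```bash
cat > c.py <<'E'
import numpy as np,sys
f,d,n=map(float,sys.argv[1:4]);t=f+d*np.arange(1,n+1)
print([[[*r,0],[0,0,0],.1] for r in np.c_[4.2*(np.cos(t)-np.cos(f)),-4.2*(np.sin(t)-np.sin(f))].round(2).tolist()], t[-1].round(3))
E
python3 c.py .63 .15 10;python3 c.py 2.13 .15 10;python3 c.py 3.63 .15 10;python3 c.py 5.13 .15 10
```

```text
[[[-0.41, -0.48, 0], [0, 0, 0], 0.1], [[-0.88, -0.89, 0], [0, 0, 0], 0.1], [[-1.41, -1.23, 0], [0, 0, 0], 0.1], [[-1.99, -1.48, 0], [0, 0, 0], 0.1], [[-2.6, -1.65, 0], [0, 0, 0], 0.1], [[-3.22, -1.72, 0], [0, 0, 0], 0.1], [[-3.85, -1.7, 0], [0, 0, 0], 0.1], [[-4.47, -1.59, 0], [0, 0, 0], 0.1], [[-5.06, -1.38, 0], [0, 0, 0], 0.1], [[-5.62, -1.09, 0], [0, 0, 0], 0.1]] 2.13
[[[-0.51, 0.37, 0], [0, 0, 0], 0.1], [[-0.95, 0.82, 0], [0, 0, 0], 0.1], [[-1.33, 1.32, 0], [0, 0, 0], 0.1], [[-1.62, 1.88, 0], [0, 0, 0], 0.1], [[-1.83, 2.47, 0], [0, 0, 0], 0.1], [[-1.95, 3.09, 0], [0, 0, 0], 0.1], [[-1.97, 3.72, 0], [0, 0, 0], 0.1], [[-1.9, 4.35, 0], [0, 0, 0], 0.1], [[-1.73, 4.95, 0], [0, 0, 0], 0.1], [[-1.48, 5.53, 0], [0, 0, 0], 0.1]] 3.63
[[[0.34, 0.53, 0], [0, 0, 0], 0.1], [[0.75, 1.01, 0], [0, 0, 0], 0.1], [[1.23, 1.42, 0], [0, 0, 0], 0.1], [[1.76, 1.75, 0], [0, 0, 0], 0.1], [[2.34, 2.0, 0], [0, 0, 0], 0.1], [[2.95, 2.16, 0], [0, 0, 0], 0.1], [[3.57, 2.23, 0], [0, 0, 0], 0.1], [[4.2, 2.2, 0], [0, 0, 0], 0.1], [[4.82, 2.08, 0], [0, 0, 0], 0.1], [[5.41, 1.87, 0], [0, 0, 0], 0.1]] 5.13
[[[0.55, -0.3, 0], [0, 0, 0], 0.1], [[1.06, -0.67, 0], [0, 0, 0], 0.1], [[1.5, -1.12, 0], [0, 0, 0], 0.1], [[1.87, -1.63, 0], [0, 0, 0], 0.1], [[2.16, -2.19, 0], [0, 0, 0], 0.1], [[2.36, -2.79, 0], [0, 0, 0], 0.1], [[2.47, -3.41, 0], [0, 0, 0], 0.1], [[2.49, -4.04, 0], [0, 0, 0], 0.1], [[2.42, -4.66, 0], [0, 0, 0], 0.1], [[2.25, -5.27, 0], [0, 0, 0], 0.1]] 6.63
```

To row units: -2.6 cm is -0.0325, -1.23 cm is -0.0154.

Emit:
jog_arm --motion '[[[-0.0051, -0.006, 0], [0, 0, 0], 0.1], [[-0.011, -0.0111, 0], [0, 0, 0], 0.1], [[-0.0176, -0.0154, 0], [0, 0, 0], 0.1], [[-0.0249, -0.0185, 0], [0, 0, 0], 0.1], [[-0.0325, -0.0206, 0], [0, 0, 0], 0.1]]'

```text
clock: 3.95
tcp_pos: [0.5849, 0.0644, 0.0888]
ee_rot: [[0.999, -0.05, 0.001], [-0.05, -0.999, 0.001], [0.001, -0.001, -1.0]]
wrist_force: [3.3, -2.0, -1.5]
width: 0.0152
grasp_force: 30.0
```

```bash
for s in 1.38 2.88 4.38 5.88; do python3 c.py $s .15 10; done
```

```text
[[[-0.63, -0.07, 0], [0, 0, 0], 0.1], [[-1.25, -0.05, 0], [0, 0, 0], 0.1], [[-1.87, 0.06, 0], [0, 0, 0], 0.1], [[-2.47, 0.27, 0], [0, 0, 0], 0.1], [[-3.02, 0.56, 0], [0, 0, 0], 0.1], [[-3.53, 0.94, 0], [0, 0, 0], 0.1], [[-3.98, 1.38, 0], [0, 0, 0], 0.1], [[-4.35, 1.89, 0], [0, 0, 0], 0.1], [[-4.65, 2.44, 0], [0, 0, 0], 0.1], [[-4.85, 3.04, 0], [0, 0, 0], 0.1]] 2.88
[[[-0.12, 0.62, 0], [0, 0, 0], 0.1], [[-0.14, 1.25, 0], [0, 0, 0], 0.1], [[-0.07, 1.87, 0], [0, 0, 0], 0.1], [[0.1, 2.48, 0], [0, 0, 0], 0.1], [[0.35, 3.06, 0], [0, 0, 0], 0.1], [[0.68, 3.59, 0], [0, 0, 0], 0.1], [[1.1, 4.06, 0], [0, 0, 0], 0.1], [[1.57, 4.47, 0], [0, 0, 0], 0.1], [[2.11, 4.81, 0], [0, 0, 0], 0.1], [[2.69, 5.06, 0], [0, 0, 0], 0.1]] 4.38
[[[0.61, 0.16, 0], [0, 0, 0], 0.1], [[1.23, 0.23, 0], [0, 0, 0], 0.1], [[1.86, 0.2, 0], [0, 0, 0], 0.1], [[2.48, 0.08, 0], [0, 0, 0], 0.1], [[3.07, -0.13, 0], [0, 0, 0], 0.1], [[3.63, -0.43, 0], [0, 0, 0], 0.1], [[4.13, -0.81, 0], [0, 0, 0], 0.1], [[4.57, -1.25, 0], [0, 0, 0], 0.1], [[4.94, -1.76, 0], [0, 0, 0], 0.1], [[5.23, -2.32, 0], [0, 0, 0], 0.1]] 5.88
[[[0.2, -0.6, 0], [0, 0, 0], 0.1], [[0.31, -1.22, 0], [0, 0, 0], 0.1], [[0.33, -1.84, 0], [0, 0, 0], 0.1], [[0.26, -2.47, 0], [0, 0, 0], 0.1], [[0.09, -3.08, 0], [0, 0, 0], 0.1], [[-0.17, -3.65, 0], [0, 0, 0], 0.1], [[-0.51, -4.18, 0], [0, 0, 0], 0.1], [[-0.93, -4.65, 0], [0, 0, 0], 0.1], [[-1.41, -5.06, 0], [0, 0, 0], 0.1], [[-1.95, -5.38, 0], [0, 0, 0], 0.1]] 7.38
```

To row units: -4.85 cm is -0.0606, -4.65 cm is -0.0581.

Emit:
jog_arm --motion '[[[-0.0079, -0.0009, 0], [0, 0, 0], 0.1], [[-0.0156, -0.0006, 0], [0, 0, 0], 0.1], [[-0.0234, 0.0008, 0], [0, 0, 0], 0.1], [[-0.0309, 0.0034, 0], [0, 0, 0], 0.1], [[-0.0378, 0.007, 0], [0, 0, 0], 0.1], [[-0.0441, 0.0118, 0], [0, 0, 0], 0.1], [[-0.0498, 0.0173, 0], [0, 0, 0], 0.1], [[-0.0544, 0.0236, 0], [0, 0, 0], 0.1], [[-0.0581, 0.0305, 0], [0, 0, 0], 0.1], [[-0.0606, 0.038, 0], [0, 0, 0], 0.1]]'

```text
clock: 4.78
tcp_pos: [0.5348, 0.0354, 0.0887]
ee_rot: [[0.999, -0.05, -0.0], [-0.05, -0.999, 0.001], [-0.0, -0.001, -1.0]]
wrist_force: [4.5, 2.7, -1.9]
width: 0.015
grasp_force: 30.0
```

To row units: 5.06 cm is 0.0633, -0.03 cm is -0.0004.

Emit:
jog_arm --motion '[[[-0.001, 0.0078, 0], [0, 0, 0], 0.1], [[-0.0013, 0.0156, 0], [0, 0, 0], 0.1], [[-0.0004, 0.0234, 0], [0, 0, 0], 0.1], [[0.0018, 0.031, 0], [0, 0, 0], 0.1], [[0.0049, 0.0383, 0], [0, 0, 0], 0.1], [[0.009, 0.0449, 0], [0, 0, 0], 0.1], [[0.0143, 0.0508, 0], [0, 0, 0], 0.1], [[0.0201, 0.0559, 0], [0, 0, 0], 0.1], [[0.0269, 0.0601, 0], [0, 0, 0], 0.1], [[0.0341, 0.0633, 0], [0, 0, 0], 0.1]]'

```text
clock: 5.62
tcp_pos: [0.5595, -0.0158, 0.0886]
ee_rot: [[0.999, -0.05, -0.002], [-0.05, -0.999, 0.001], [-0.002, -0.001, -1.0]]
wrist_force: [-1.9, 7.8, 3.9]
width: 0.015
grasp_force: 30.0
```

To row units: 2.48 cm is 0.031, 1.86 cm is 0.0233.

Emit:
jog_arm --motion '[[[0.0076, 0.0013, 0], [0, 0, 0], 0.1], [[0.0154, 0.0019, 0], [0, 0, 0], 0.1], [[0.0233, 0.0014, 0], [0, 0, 0], 0.1], [[0.031, -0.0001, 0], [0, 0, 0], 0.1]]'

```text
clock: 5.95
tcp_pos: [0.5831, -0.018, 0.0886]
ee_rot: [[0.999, -0.05, -0.005], [-0.05, -0.999, -0.0], [-0.005, 0.0, -1.0]]
wrist_force: [-4.4, 4.7, 7.7]
width: 0.0154
grasp_force: 30.0
```

Run:
```python
from h import *
im=env.capture("scene");np.save("pics/s2.npy",im)
cv2.imwrite("pics/s2.png",cv2.resize(im[152:242,198:298,::-1],None,fx=6,fy=6,interpolation=cv2.INTER_CUBIC))
s=env.get_state();print(s["tcp_pos"],s["wrist_force"])
```

```text
[ 0.58432509 -0.01771331  0.08863546] [-2.28309793  4.04740222  4.42907706]
```

View pics/s2.png

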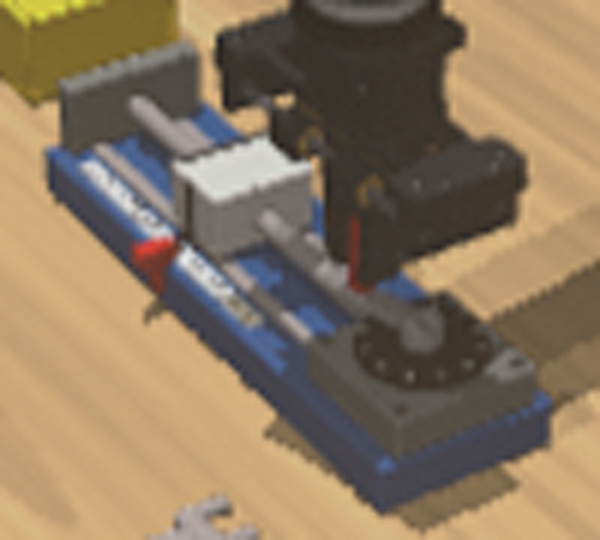

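The unit hasn't moved: its bed corner is still at (385,512). The carriage's near corner is now at about (222,198). I'll measure the travel by template matching.

```bash
cat > m.py <<'E'
from h import *
def warp(ref,n,d,p):  # not used for perspective; pure shift
    return None
def travel(ref,im,n,p,lo=-.005,hi=.045):
    """carriage travel by warping the reference along the slide: homography of the top face + best NCC"""
    s0=p[3]; best=[]
    X=[(-.033,-.025),(.033,-.025),(.033,.025),(-.033,.025)]
    off=p[6:8] if n=="top" else p[8:10]
    def quad(s): # top face and the +y face
        T=np.array([proj(n,u2w(p,(x,s+y,.075)))[0]+off for x,y in X],np.float32)
        return T
    U=8
    def patch(I,s):
        M=cv2.getPerspectiveTransform(quad(s),np.float32([[30,30],[30+264//2,30],[30+132,130],[30,130]]))
        return cv2.warpPerspective(I.astype(np.float32),M,(192,160),flags=cv2.INTER_CUBIC)
    A=patch(ref,s0)
    ds=np.arange(lo,hi,.0002);sc=[]
    for d in ds:
        B=patch(im,s0+d); sc.append(np.mean(np.minimum(np.abs(A-B),40)[12:148,8:184]))
    sc=np.array(sc);i=int(np.clip(sc.argmin(),3,len(ds)-4)); c=np.polyfit(ds[i-3:i+4],sc[i-3:i+4],2)
    return -c[1]/2/c[0],sc[i],sc.mean()
E
python3 - <<'E'
from m import *
p=np.load("p.npy");print(travel(np.load("pics/scene0.npy"),np.load("pics/s2.npy"),"scene",p), p[4]-p[3])
E
```

```text
(np.float64(0.018908032587791827), np.float32(15.300893), np.float32(25.256243)) 0.019978791441560576
```

```bash
python3 c.py 4.98 .16 6; python3 c.py 5.94 .15 6
```

```text
[[[0.63, -0.23, 0], [0, 0, 0], 0.1], [[1.22, -0.55, 0], [0, 0, 0], 0.1], [[1.74, -0.97, 0], [0, 0, 0], 0.1], [[2.2, -1.46, 0], [0, 0, 0], 0.1], [[2.57, -2.03, 0], [0, 0, 0], 0.1], [[2.84, -2.64, 0], [0, 0, 0], 0.1]] 5.94
[[[0.17, -0.61, 0], [0, 0, 0], 0.1], [[0.24, -1.23, 0], [0, 0, 0], 0.1], [[0.22, -1.86, 0], [0, 0, 0], 0.1], [[0.11, -2.48, 0], [0, 0, 0], 0.1], [[-0.1, -3.08, 0], [0, 0, 0], 0.1], [[-0.39, -3.63, 0], [0, 0, 0], 0.1]] 6.84
```

To row units: 2.84 cm is 0.0355, -2.64 cm is -0.033.

Emit:
jog_arm --motion '[[[0.0079, -0.0029, 0], [0, 0, 0], 0.1], [[0.0153, -0.0069, 0], [0, 0, 0], 0.1], [[0.0218, -0.0121, 0], [0, 0, 0], 0.1], [[0.0275, -0.0183, 0], [0, 0, 0], 0.1], [[0.0321, -0.0254, 0], [0, 0, 0], 0.1], [[0.0355, -0.033, 0], [0, 0, 0], 0.1]]'

```text
clock: 6.5
tcp_pos: [0.6128, 0.0044, 0.0886]
ee_rot: [[0.999, -0.052, -0.005], [-0.052, -0.999, -0.003], [-0.005, 0.004, -1.0]]
wrist_force: [-4.6, -2.1, 7.4]
width: 0.0149
grasp_force: 30.0
```

To row units: -3.63 cm is -0.0454, -3.08 cm is -0.0385.

Emit:
jog_arm --motion '[[[0.0016, -0.0076, 0], [0, 0, 0], 0.1], [[0.0025, -0.0154, 0], [0, 0, 0], 0.1], [[0.0023, -0.0233, 0], [0, 0, 0], 0.1], [[0.0009, -0.031, 0], [0, 0, 0], 0.1], [[-0.0018, -0.0385, 0], [0, 0, 0], 0.1], [[-0.0054, -0.0454, 0], [0, 0, 0], 0.1], [[-0.0054, -0.0454, 0], [0, 0, 0], 0.1]]'

```text
clock: 7.08
tcp_pos: [0.611, 0.0454, 0.0886]
ee_rot: [[0.999, -0.048, -0.001], [-0.048, -0.999, 0.001], [-0.001, -0.001, -1.0]]
wrist_force: [-0.6, -1.0, 3.7]
width: 0.0149
grasp_force: 30.0
```

Run:
```python
from m import *
p=np.load("p.npy");print(env.get_state()["wrist_force"].round(1))
im=np.mean([env.capture("scene").astype(float) for _ in range(2)],0)
np.save("pics/s3.npy",im);t=env.capture("top");np.save("pics/t3.npy",t)
print(travel(np.load("pics/scene0.npy"),im,"scene",p))
a=cv2.resize(im[157:212,203:268,::-1].astype(np.uint8),None,fx=6,fy=6,interpolation=cv2.INTER_CUBIC)
b=cv2.resize(t[195:250,260:325,::-1],None,fx=6,fy=6,interpolation=cv2.INTER_CUBIC)
cv2.imwrite("pics/s3.png",np.hstack([a,b]))
```

```text
[-0.6 -1.   3.7]
(np.float64(0.026172650047125223), np.float32(23.59294), np.float32(29.941671))
```

View pics/s3.png

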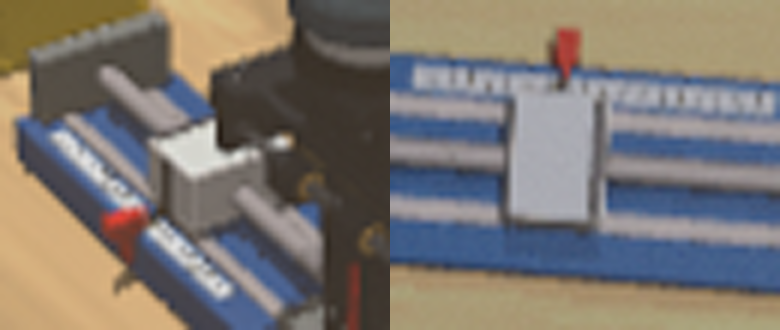

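The top half shows the pointer at about (558,83), to the left of (+y past) the clip nose at (567,80), roughly 5 mm. I'll measure it by rectifying the image into the unit frame.

```bash
cat > r.py <<'E'
from h import *
p=np.load("p.npy")
def rect(im,n,z,x0=.03,x1=.08,y0=-.09,y1=0,res=.00025):
    xs=np.arange(x1,x0,-res);ys=np.arange(y0,y1,res)
    Y,X=np.meshgrid(ys,xs); c,s=np.cos(p[2]),np.sin(p[2])
    P=np.stack([p[0]+c*X-s*Y,p[1]+s*X+c*Y,0*X+z],-1).reshape(-1,3)
    uv=(proj(n,P)+(p[6:8] if n=="top" else p[8:10])).reshape(*X.shape,2).astype(np.float32)
    return cv2.remap(im.astype(np.float32),uv[...,0],uv[...,1],cv2.INTER_CUBIC),xs,ys
def clip(im,n,z=.041):
    R,xs,ys=rect(im,n,z); r=np.clip(R[...,0]-np.maximum(R[...,1],R[...,2])-40,0,None)
    return [(round(1e3*a,1),round(1e3*float((r[(xs>a)&(xs<a+.005)]*ys).sum()/max(r[(xs>a)&(xs<a+.005)].sum(),1)),2),int(r[(xs>a)&(xs<a+.005)].sum())) for a in (.045,.05,.055,.06,.065)]
E
python3 - <<'E'
from r import *
S=[("t0","top",np.load("pics/top0.npy")),("t3","top",np.load("pics/t3.npy")),("s0","scene",np.load("pics/scene0.npy")),("s3","scene",np.load("pics/s3.npy"))]
rows=[]
for k,n,im in S:
    print(k,clip(im,n)); R,xs,ys=rect(im,n,.038); rows.append(cv2.resize(np.clip(R,0,255).astype(np.uint8)[:,:,::-1],(780,145)))
o=np.vstack(rows)
for i in range(0,18): cv2.putText(o,str(-90+5*i),(int(i*780/18),10),0,.35,(0,255,255)); cv2.line(o,(int(i*780/18),12),(int(i*780/18),579),(0,255,255),1)
cv2.imwrite("pics/r.png",o)
E
```

```text
t0 [(45.0, -37.98, 2562), (50.0, -37.68, 16255), (55.0, -37.69, 43572), (60.0, -37.8, 48181), (65.0, -37.95, 50686)]
t3 [(45.0, -38.03, 2809), (50.0, -37.6, 18052), (55.0, -37.66, 48083), (60.0, -37.73, 51279), (65.0, -38.02, 54511)]
s0 [(45.0, -42.7, 15012), (50.0, -41.7, 60779), (55.0, -41.83, 81296), (60.0, -41.1, 94741), (65.0, -41.22, 81738)]
s3 [(45.0, -41.68, 17320), (50.0, -41.18, 70860), (55.0, -41.59, 93635), (60.0, -40.83, 108800), (65.0, -40.76, 95495)]
```

View pics/r.png

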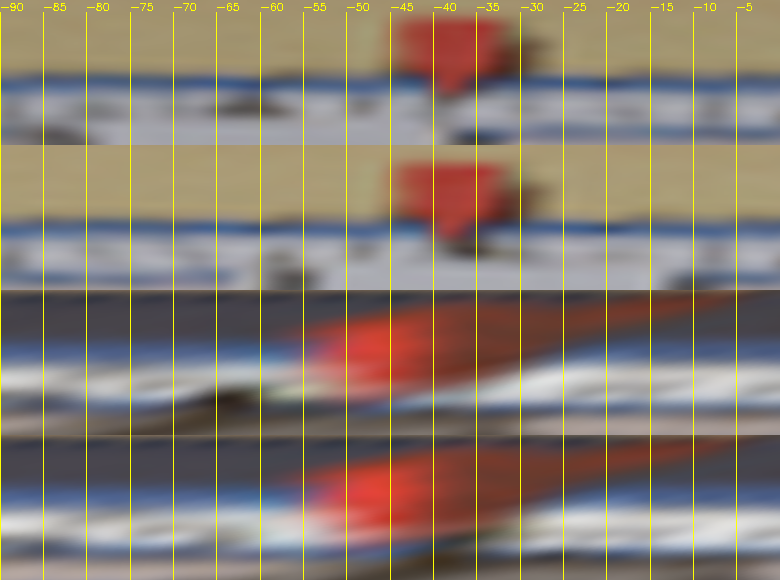

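Rows 1 and 2 (top camera) put the clip nose at unit y of about -37.8 and the starting pointer at about -61.4. The scene rows are skewed by the clip's height. So the overshoot may be smaller than planned; I'll refine with the top view only.

Run:
```python
from r import *
from m import travel
t0,t3=np.load("pics/top0.npy"),np.load("pics/t3.npy")
print("travel top",travel(t0,t3,"top",p))
for k,im in(("t0",t0),("t3",t3)):
    R,xs,ys=rect(im,"top",.038); g=R.mean(2)
    for a in(.041,.043,.045,.047):
        m=(xs>a)&(xs<a+.002); print(k,a,[(int(1000*y),int(v)) for y,v in zip(ys[::6]*1,g[m].mean(0)[::6]) if (-.07<y<-.05 or -.045<y<-.024)])
# carriage edges at z=.075 in top view, both images
for k,im in(("t0",t0),("t3",t3)):
    R,xs,ys=rect(im,"top",.075,-.025,.025,-.11,.02); g=R.mean(2).mean(0); d=np.diff(cv2.GaussianBlur(g[None],(0,0),4)[0])
    print(k,"edges",1e3*ys[d.argmax()],1e3*ys[d.argmin()])
```

```text
travel top (np.float64(0.025036699786589917), np.float32(10.984108), np.float32(18.566383))
t0 0.041 [(-68, 140), (-67, 141), (-65, 125), (-64, 103), (-62, 88), (-61, 85), (-59, 88), (-58, 99), (-56, 124), (-55, 149), (-53, 168), (-52, 171), (-50, 160), (-44, 165), (-43, 161), (-41, 150), (-40, 136), (-38, 130), (-37, 145), (-35, 165), (-34, 172), (-32, 168), (-31, 156), (-29, 144), (-28, 148), (-26, 161), (-25, 167)]
t0 0.043 [(-68, 145), (-67, 150), (-65, 138), (-64, 119), (-62, 99), (-61, 88), (-59, 94), (-58, 115), (-56, 142), (-55, 157), (-53, 167), (-52, 170), (-50, 159), (-44, 161), (-43, 163), (-41, 154), (-40, 131), (-38, 113), (-37, 126), (-35, 150), (-34, 162), (-32, 162), (-31, 155), (-29, 145), (-28, 149), (-26, 162), (-25, 170)]
t0 0.045 [(-68, 145), (-67, 152), (-65, 147), (-64, 134), (-62, 115), (-61, 99), (-59, 104), (-58, 129), (-56, 150), (-55, 155), (-53, 156), (-52, 158), (-50, 151), (-44, 152), (-43, 158), (-41, 151), (-40, 123), (-38, 97), (-37, 102), (-35, 124), (-34, 139), (-32, 146), (-31, 147), (-29, 141), (-28, 145), (-26, 154), (-25, 160)]
t0 0.047 [(-68,
[... 1035 characters left out ...]
, (-62, 167), (-61, 167), (-59, 164), (-58, 158), (-56, 157), (-55, 160), (-53, 163), (-52, 166), (-50, 160), (-44, 161), (-43, 166), (-41, 157), (-40, 133), (-38, 105), (-37, 80), (-35, 73), (-34, 91), (-32, 123), (-31, 140), (-29, 141), (-28, 152), (-26, 163), (-25, 169)]
t3 0.047 [(-68, 138), (-67, 146), (-65, 150), (-64, 146), (-62, 144), (-61, 142), (-59, 141), (-58, 143), (-56, 143), (-55, 141), (-53, 140), (-52, 141), (-50, 138), (-44, 141), (-43, 145), (-41, 138), (-40, 120), (-38, 99), (-37, 80), (-35, 73), (-34, 89), (-32, 117), (-31, 133), (-29, 131), (-28, 137), (-26, 145), (-25, 148)]
t0 edges -76.49999999999997 -36.749999999999936
t3 edges -51.24999999999995 -10.999999999999913
```

Now the measurements agree: pointer at about -35.8, mark at about -37.9, so the overshoot is only about 2 mm. I'll wind about 1.05 rad (4 mm) further.

```bash
python3 c.py .557 .15 7
```

```text
[[[-0.37, -0.51, 0], [0, 0, 0], 0.1], [[-0.82, -0.95, 0], [0, 0, 0], 0.1], [[-1.32, -1.33, 0], [0, 0, 0], 0.1], [[-1.88, -1.63, 0], [0, 0, 0], 0.1], [[-2.47, -1.83, 0], [0, 0, 0], 0.1], [[-3.09, -1.95, 0], [0, 0, 0], 0.1], [[-3.72, -1.98, 0], [0, 0, 0], 0.1]] 1.607
```

To row units: -3.72 cm is -0.0465, -3.09 cm is -0.0386.

Emit:
jog_arm --motion '[[[-0.0046, -0.0064, 0], [0, 0, 0], 0.1], [[-0.0103, -0.0119, 0], [0, 0, 0], 0.1], [[-0.0165, -0.0166, 0], [0, 0, 0], 0.1], [[-0.0235, -0.0204, 0], [0, 0, 0], 0.1], [[-0.0309, -0.0229, 0], [0, 0, 0], 0.1], [[-0.0386, -0.0244, 0], [0, 0, 0], 0.1], [[-0.0465, -0.0248, 0], [0, 0, 0], 0.1], [[-0.0465, -0.0248, 0], [0, 0, 0], 0.1], [[-0.0465, -0.0248, 0], [0, 0, 0], 0.1]]'

```text
clock: 7.98
tcp_pos: [0.5742, 0.0656, 0.0886]
ee_rot: [[0.999, -0.05, -0.003], [-0.05, -0.999, -0.0], [-0.003, 0.0, -1.0]]
wrist_force: [-2.4, -2.2, 5.8]
width: 0.0153
grasp_force: 30.0
```

```bash
cat > meas.py <<'E'
from r import *
def meas(N=4):
    t=np.mean([env.capture("top").astype(float) for _ in range(N)],0)
    R,xs,ys=rect(t,"top",.075,-.025,.025,-.11,.02); g=R.mean(2).mean(0); d=np.diff(cv2.GaussianBlur(g[None],(0,0),4)[0])
    e=[]
    for i,s in((d.argmax(),1),(d.argmin(),-1)):
        w=np.clip(s*d[i-12:i+13],0,None)**2; e.append(round(1e3*float((w*ys[i-12:i+13]).sum()/w.sum()),2))
    R,xs,ys=rect(t,"top",.038); g=R.mean(2)[(xs>.043)&(xs<.047)].mean(0)
    w=np.clip(125-g,0,None)*((ys>-.05)&(ys<-.02)); print("edges",e,"clip",[c[1] for c in clip(t,"top")[1:]],"dark",[(round(1e3*y,1),int(v)) for y,v in zip(ys[::4],g[::4]) if -.048<y<-.022])
    s=env.get_state(); print(s["wrist_force"].round(1),s["tcp_pos"].round(4),round(float(s["clock"]),2)); return t
if __name__=="__main__":
    import sys; np.save(f"pics/{sys.argv[1]}.npy",meas())
E
python3 meas.py t4
```

```text
edges [-46.72, -7.26] clip [-37.62, -37.64, -37.72, -37.98] dark [(np.float64(-48.0), 133), (np.float64(-47.0), 142), (np.float64(-46.0), 155), (np.float64(-45.0), 165), (np.float64(-44.0), 169), (np.float64(-43.0), 167), (np.float64(-42.0), 159), (np.float64(-41.0), 143), (np.float64(-40.0), 123), (np.float64(-39.0), 110), (np.float64(-38.0), 113), (np.float64(-37.0), 130), (np.float64(-36.0), 141), (np.float64(-35.0), 136), (np.float64(-34.0), 123), (np.float64(-33.0), 107), (np.float64(-32.0), 96), (np.float64(-31.0), 88), (np.float64(-30.0), 89), (np.float64(-29.0), 104), (np.float64(-28.0), 128), (np.float64(-27.0), 153), (np.float64(-26.0), 171), (np.float64(-25.0), 176), (np.float64(-24.0), 172), (np.float64(-23.0), 170)]
[-3.  -2.7  6.1] [0.5744 0.0655 0.0886] 8.18
```

The carriage has moved 29.6 mm. The pointer is at about -31.8 and the mark at about -38.0, so the overshoot is about 6 mm. Now clockwise: 1.2 rad of play plus 1.63 rad, stopping a little short to measure.

```bash
python3 c.py 1.607 -.15 8;python3 c.py .407 -.15 8; python3 c.py -.793 -.06 10
```

```text
[[[0.63, 0.02, 0], [0, 0, 0], 0.1], [[1.25, 0.14, 0], [0, 0, 0], 0.1], [[1.84, 0.35, 0], [0, 0, 0], 0.1], [[2.4, 0.65, 0], [0, 0, 0], 0.1], [[2.9, 1.02, 0], [0, 0, 0], 0.1], [[3.35, 1.47, 0], [0, 0, 0], 0.1], [[3.72, 1.98, 0], [0, 0, 0], 0.1], [[4.01, 2.53, 0], [0, 0, 0], 0.1]] 0.407
[[[0.21, 0.6, 0], [0, 0, 0], 0.1], [[0.32, 1.21, 0], [0, 0, 0], 0.1], [[0.34, 1.84, 0], [0, 0, 0], 0.1], [[0.27, 2.47, 0], [0, 0, 0], 0.1], [[0.1, 3.08, 0], [0, 0, 0], 0.1], [[-0.16, 3.65, 0], [0, 0, 0], 0.1], [[-0.5, 4.18, 0], [0, 0, 0], 0.1], [[-0.91, 4.65, 0], [0, 0, 0], 0.1]] -0.793
[[[-0.18, 0.17, 0], [0, 0, 0], 0.1], [[-0.38, 0.33, 0], [0, 0, 0], 0.1], [[-0.58, 0.48, 0], [0, 0, 0], 0.1], [[-0.8, 0.61, 0], [0, 0, 0], 0.1], [[-1.02, 0.74, 0], [0, 0, 0], 0.1], [[-1.24, 0.85, 0], [0, 0, 0], 0.1], [[-1.48, 0.94, 0], [0, 0, 0], 0.1], [[-1.71, 1.02, 0], [0, 0, 0], 0.1], [[-1.96, 1.09, 0], [0, 0, 0], 0.1], [[-2.2, 1.14, 0], [0, 0, 0], 0.1]] -1.393
```

To row units: 4.01 cm is 0.0501, 2.53 cm is 0.0316.

Emit:
jog_arm --motion '[[[0.0079, 0.0003, 0], [0, 0, 0], 0.1], [[0.0156, 0.0018, 0], [0, 0, 0], 0.1], [[0.023, 0.0044, 0], [0, 0, 0], 0.1], [[0.03, 0.0081, 0], [0, 0, 0], 0.1], [[0.0363, 0.0128, 0], [0, 0, 0], 0.1], [[0.0419, 0.0184, 0], [0, 0, 0], 0.1], [[0.0465, 0.0248, 0], [0, 0, 0], 0.1], [[0.0501, 0.0316, 0], [0, 0, 0], 0.1]]'

```text
clock: 8.85
tcp_pos: [0.6136, 0.0407, 0.0886]
ee_rot: [[0.999, -0.049, -0.003], [-0.049, -0.999, 0.003], [-0.003, -0.003, -1.0]]
wrist_force: [-3.4, 3.4, 5.6]
width: 0.0149
grasp_force: 30.0
```

To row units: 4.18 cm is 0.0523, 3.65 cm is 0.0456.

Emit:
jog_arm --motion '[[[0.0026, 0.0075, 0], [0, 0, 0], 0.1], [[0.004, 0.0151, 0], [0, 0, 0], 0.1], [[0.0043, 0.023, 0], [0, 0, 0], 0.1], [[0.0034, 0.0309, 0], [0, 0, 0], 0.1], [[0.0013, 0.0385, 0], [0, 0, 0], 0.1], [[-0.002, 0.0456, 0], [0, 0, 0], 0.1], [[-0.0063, 0.0523, 0], [0, 0, 0], 0.1], [[-0.0063, 0.0523, 0], [0, 0, 0], 0.1]]'

```text
clock: 9.52
tcp_pos: [0.6062, -0.005, 0.0887]
ee_rot: [[0.999, -0.052, -0.002], [-0.052, -0.999, -0.001], [-0.002, 0.001, -1.0]]
wrist_force: [-1.7, 1.4, 4.9]
width: 0.0152
grasp_force: 30.0
```

```bash
python3 meas.py t5
```

```text
edges [-51.29, -11.2] clip [-37.62, -37.61, -37.72, -37.98] dark [(np.float64(-48.0), 132), (np.float64(-47.0), 141), (np.float64(-46.0), 155), (np.float64(-45.0), 164), (np.float64(-44.0), 168), (np.float64(-43.0), 167), (np.float64(-42.0), 159), (np.float64(-41.0), 144), (np.float64(-40.0), 128), (np.float64(-39.0), 106), (np.float64(-38.0), 84), (np.float64(-37.0), 66), (np.float64(-36.0), 59), (np.float64(-35.0), 68), (np.float64(-34.0), 89), (np.float64(-33.0), 114), (np.float64(-32.0), 131), (np.float64(-31.0), 136), (np.float64(-30.0), 138), (np.float64(-29.0), 147), (np.float64(-28.0), 155), (np.float64(-27.0), 163), (np.float64(-26.0), 169), (np.float64(-25.0), 172), (np.float64(-24.0), 171), (np.float64(-23.0), 169)]
[-3.9 -0.4  7.4] [ 0.6062 -0.0049  0.0886] 9.72
```

```bash
cat > ptr.py <<'E'
from r import *
import sys
T={k:np.load(f"pics/{k}.npy").astype(float) for k in ["top0","t3","t4","t5"]+sys.argv[1:]}
G={}
for k,t in T.items():
    R,xs,ys=rect(t,"top",.038); G[k]=R.mean(2)
    r=R[...,0]-(R[...,1]+R[...,2])/2; b=np.median(r[:,(ys<-.06)|(ys>-.015)],axis=1)
    print(k,"nose red",[(a,round(1e3*float((w*ys).sum()/w.sum()),2),int(w.max())) for a in(.044,.046,.048,.05,.052) for w in [np.clip((r-b[:,None])[(xs>a)&(xs<a+.002)].mean(0)-25,0,None)*((ys>-.05)&(ys<-.025))] if w.sum()>0])
B=np.max(list(G.values()),0)
for k,g in G.items():
    m=(xs>.041)&(xs<.046); d=np.clip((B-g)[m].mean(0)-12,0,None); i=d.argmax(); sl=slice(max(i-14,0),i+15)
    print(k,"pointer",round(1e3*float((d*ys)[sl].sum()/d[sl].sum()),2),"peak",1e3*ys[i].round(5),int(d[i]))
E
python3 ptr.py
```

```text
top0 nose red [(0.046, -38.25, 22), (0.048, -38.06, 72), (0.05, -38.01, 99), (0.052, -37.83, 89)]
t3 nose red [(0.046, -38.04, 25), (0.048, -38.1, 76), (0.05, -38.0, 103), (0.052, -37.75, 92)]
t4 nose red [(0.046, -38.31, 24), (0.048, -38.09, 75), (0.05, -37.99, 102), (0.052, -37.76, 93)]
t5 nose red [(0.046, -38.09, 26), (0.048, -38.11, 77), (0.05, -38.03, 105), (0.052, -37.78, 95)]
top0 pointer -61.85 peak -61.75 77
t3 pointer -35.18 peak -35.5 71
t4 pointer -31.27 peak -31.25 60
t5 pointer -35.21 peak -35.5 79
```

```bash
python3 c.py -.643 -.11 5
```

```text
[[[-0.3, 0.35, 0], [0, 0, 0], 0.1], [[-0.63, 0.67, 0], [0, 0, 0], 0.1], [[-1.0, 0.95, 0], [0, 0, 0], 0.1], [[-1.39, 1.19, 0], [0, 0, 0], 0.1], [[-1.81, 1.39, 0], [0, 0, 0], 0.1]] -1.193
```

To row units: -1.81 cm is -0.0226, -1.39 cm is -0.0174.

Emit:
jog_arm --motion '[[[-0.0038, 0.0044, 0], [0, 0, 0], 0.1], [[-0.0079, 0.0084, 0], [0, 0, 0], 0.1], [[-0.0125, 0.0119, 0], [0, 0, 0], 0.1], [[-0.0174, 0.0149, 0], [0, 0, 0], 0.1], [[-0.0226, 0.0174, 0], [0, 0, 0], 0.1], [[-0.0226, 0.0174, 0], [0, 0, 0], 0.1], [[-0.0226, 0.0174, 0], [0, 0, 0], 0.1]]'

```text
clock: 10.3
tcp_pos: [0.5877, -0.0167, 0.0887]
ee_rot: [[0.999, -0.05, -0.002], [-0.05, -0.999, -0.001], [-0.002, 0.001, -1.0]]
wrist_force: [-2.1, 2.0, 4.6]
width: 0.0148
grasp_force: 30.0
```

```bash
python3 meas.py t6; python3 ptr.py t6|grep -E "t6|pointer"
python3 - <<'E'
from r import *
o=[]
for k in("t4","t5","t6"):
    R,xs,ys=rect(np.load(f"pics/{k}.npy"),"top",.038,.03,.065,-.06,-.015); o.append(cv2.resize(np.clip(R,0,255).astype(np.uint8)[:,:,::-1],(720,190)))
o=np.vstack(o)
for y in range(-60,-15,5): cv2.line(o,((y+60)*16,0),((y+60)*16,570),(0,255,255),1)
cv2.imwrite("pics/r2.png",o)
E
```

```text
edges [-52.83, -13.32] clip [-37.61, -37.63, -37.7, -37.99] dark [(np.float64(-48.0), 132), (np.float64(-47.0), 141), (np.float64(-46.0), 155), (np.float64(-45.0), 164), (np.float64(-44.0), 168), (np.float64(-43.0), 167), (np.float64(-42.0), 155), (np.float64(-41.0), 134), (np.float64(-40.0), 111), (np.float64(-39.0), 89), (np.float64(-38.0), 74), (np.float64(-37.0), 69), (np.float64(-36.0), 76), (np.float64(-35.0), 97), (np.float64(-34.0), 125), (np.float64(-33.0), 151), (np.float64(-32.0), 162), (np.float64(-31.0), 155), (np.float64(-30.0), 145), (np.float64(-29.0), 147), (np.float64(-28.0), 154), (np.float64(-27.0), 163), (np.float64(-26.0), 169), (np.float64(-25.0), 171), (np.float64(-24.0), 170), (np.float64(-23.0), 169)]
[-2.9  1.2  6. ] [ 0.5877 -0.0168  0.0886] 10.5
t6 nose red [(0.046, -38.01, 21), (0.048, -38.1, 71), (0.05, -38.02, 103), (0.052, -37.76, 94)]
top0 pointer -61.85 peak -61.75 77
t3 pointer -35.15 peak -35.5 71
t4 pointer -31.34 peak -31.5 66
t5 pointer -35.18 peak -35.5 79
t6 pointer -1.72 peak -0.5 83
```

View pics/r2.png

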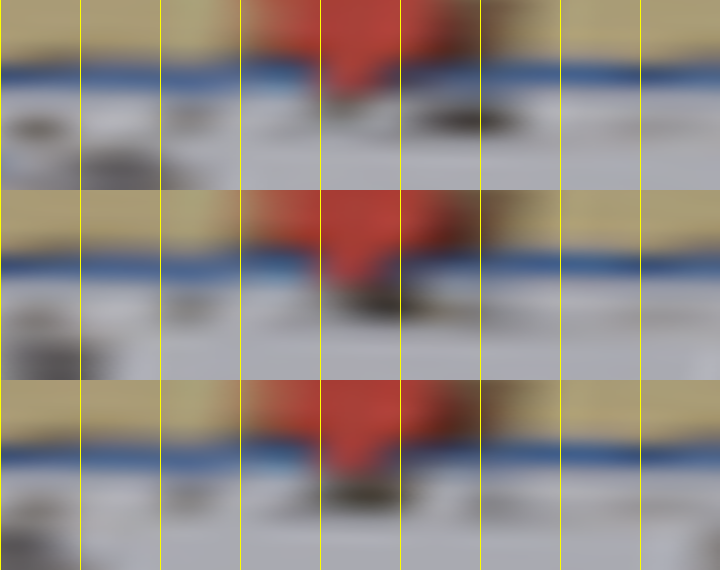

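Rows 1–3 show the pointer approaching the nose. In row 3 it is at about (365,495) against the nose tip at (352,475), so it's within about 0.3–0.8 mm. I'll check this once more with the background subtracted.

Run:
```python
from r import *
G={}
for k in("top0","t3","t4","t5","t6"):
    R,xs,ys=rect(np.load(f"pics/{k}.npy"),"top",.038); G[k]=R.mean(2)
for k,bg in(("top0",("t4","t5","t6")),("t3",("top0",)),("t4",("top0",)),("t5",("top0",)),("t6",("top0","t4"))):
  for a,b in((.041,.0435),(.0435,.046)):
    m=(xs>a)&(xs<b); B=np.mean([G[q] for q in bg],0)[m].mean(0); g=G[k][m].mean(0)
    r=np.clip(1-g/B,0,None); r[(ys<-.067)|(ys>-.022)]=0; i=r.argmax()
    h=np.where(r>r[i]*.5)[0]; h=[j for j in h if abs(j-i)<20]
    print(k,a,"peak",1e3*ys[i].round(4),"half-max mid",round(5e2*(ys[h[0]]+ys[h[-1]]),2),"w",1e3*(ys[h[-1]]-ys[h[0]]).round(4),r[i].round(2))
```

```text
top0 0.041 peak -61.699999999999996 half-max mid -62.0 w 6.5 0.52
top0 0.0435 peak -61.199999999999996 half-max mid -61.62 w 5.8 0.47
t3 0.041 peak -35.5 half-max mid -35.12 w 5.3 0.52
t3 0.0435 peak -35.7 half-max mid -35.5 w 4.5 0.53
t4 0.041 peak -31.0 half-max mid -31.25 w 6.0 0.53
t4 0.0435 peak -30.700000000000003 half-max mid -31.12 w 5.3 0.42
t5 0.041 peak -35.5 half-max mid -35.12 w 5.3 0.56
t5 0.0435 peak -35.7 half-max mid -35.5 w 4.5 0.6
t6 0.041 peak -36.7 half-max mid -37.0 w 4.5 0.48
t6 0.0435 peak -36.5 half-max mid -36.62 w 3.8 0.49
```

```bash
python3 c.py -1.193 -.08 2
```

```text
[[[-0.32, 0.11, 0], [0, 0, 0], 0.1], [[-0.64, 0.2, 0], [0, 0, 0], 0.1]] -1.353
```

Then release: open partway, and rise.

To row units: -0.64 cm is -0.008, -0.32 cm is -0.004.

Emit:
jog_arm --motion '[[[-0.004, 0.0014, 0], [0, 0, 0], 0.1], [[-0.008, 0.0025, 0], [0, 0, 0], 0.1], [[-0.008, 0.0025, 0], [0, 0, 0], 0.1], [[-0.008, 0.0025, 0], [0, 0, 0], 0.1]]'

```text
clock: 10.83
tcp_pos: [0.5821, -0.0181, 0.0887]
ee_rot: [[0.999, -0.05, -0.0], [-0.05, -0.999, -0.0], [-0.0, 0.0, -1.0]]
wrist_force: [0.8, 2.0, 1.4]
width: 0.015
grasp_force: 30.0
```

```bash
python3 meas.py t7|grep edges|cut -c1-70
python3 - <<'E'
from r import *
G={}
for k in("top0","t4","t7"):
    R,xs,ys=rect(np.load(f"pics/{k}.npy"),"top",.038); G[k]=R.mean(2)
for a,b in((.041,.0435),(.0435,.046)):
    m=(xs>a)&(xs<b); B=(G["top0"]+G["t4"])[m].mean(0)/2; r=np.clip(1-G["t7"][m].mean(0)/B,0,None); r[(ys<-.05)|(ys>-.03)]=0;i=r.argmax(); h=np.where(r>r[i]*.5)[0]
    print(1e3*ys[i],5e2*(ys[h[0]]+ys[h[-1]]))
s=env.get_state();print(s["wrist_force"],s["tcp_pos"])
E
```

```text
edges [-53.34, -13.79] clip [-37.64, -37.65, -37.74, -37.97] dark [(np
-37.99999999999995 -38.24999999999995
-38.24999999999995 -38.37499999999995
[0.44765381 2.8592409  1.85468941] [ 0.58212613 -0.01801521  0.08871239]
```

The pointer is now at about -38.2 and the mark at about -38.05, so they are level. I'll release the knob and rise.

To row units: -9 cm is -0.1125, -6 cm is -0.075.

Emit:
jog_arm --motion '[[[0, 0, 0], [0, 0, 0], 0.25], [[0, 0, 0], [0, 0, 0], 0.4], [[0, 0, 0], [0, 0, 0], 0.4], [[0, 0, 0], [0, 0, 0], 0.4], [[0, 0, -0.0125], [0, 0, 0], 0.4], [[0, 0, -0.0375], [0, 0, 0], 0.4], [[0, 0, -0.075], [0, 0, 0], 0.4], [[0, 0, -0.1125], [0, 0, 0], 0.4], [[0, 0, -0.1125], [0, 0, 0], 0.4]]'

```text
clock: 11.78
tcp_pos: [0.5858, -0.0181, 0.1851]
ee_rot: [[0.999, -0.051, 0.01], [-0.051, -0.999, -0.0], [0.01, -0.0, -1.0]]
wrist_force: [0.5, -0.1, -0.1]
width: 0.035
grasp_force: 0.0
```

To row units: 19.3 cm is 0.2413, 17.5 cm is 0.2188.

Emit:
jog_arm --motion '[[[-0.0025, 0.0438, 0], [0, 0, 0], 0], [[-0.005, 0.0875, 0], [0, 0, 0], 0], [[-0.0075, 0.1313, 0], [0, 0, 0], 0], [[-0.01, 0.175, 0], [0, 0, 0], 0], [[-0.0125, 0.2188, 0], [0, 0, 0], 0], [[-0.0125, 0.2413, 0], [0, 0, 0], 0], [[-0.0125, 0.2413, 0], [0, 0, 0], 0], [[-0.0125, 0.2413, 0], [0, 0, 0], 0]]'

```text
clock: 12.45
tcp_pos: [0.5621, -0.2113, 0.1789]
ee_rot: [[0.999, -0.053, -0.0], [-0.053, -0.999, -0.0], [-0.0, 0.0, -1.0]]
wrist_force: [0.1, 1.8, -1.0]
width: 0.0004
grasp_force: 0.0
```

Run:
```python
from r import *
im=env.capture("scene");t=env.capture("top")
a=cv2.resize(im[152:242,198:298,::-1],None,fx=6,fy=6,interpolation=cv2.INTER_CUBIC)
cv2.imwrite("pics/s8.png",a); np.save("pics/s8.npy",im)
s=env.get_state();w=s["tcp_pos"];c,q=np.cos(p[2]),np.sin(p[2]);d=w-[p[0],p[1],0];print(w,"unit",c*d[0]+q*d[1],-q*d[0]+c*d[1],s["width"],s["wrist_force"])
```

```text
[ 0.56283777 -0.208434    0.17882222] unit -0.00010662867472013837 -0.09623807904323113 0.0005453122890727028 [ 1.93965762  1.63868471 -0.67293866]
```

View pics/s8.png

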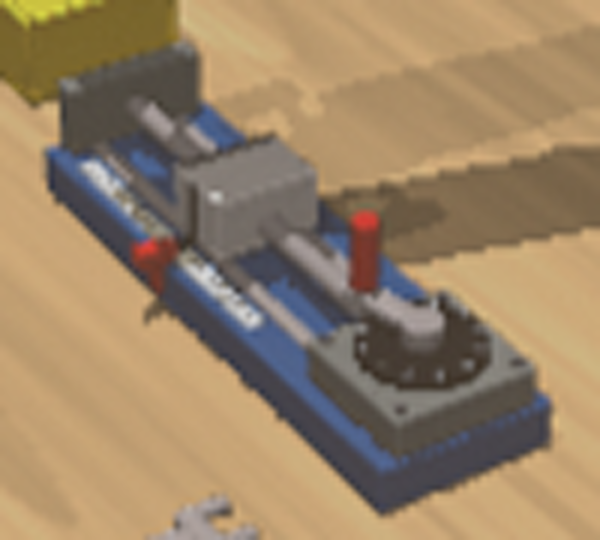

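The unit hasn't moved (corner at (385,512)), the knob is free at (366,250), and the gap behind the carriage is clear. I'll lower the closed fingers behind the carriage.

To row units: 11 cm is 0.1375, 10 cm is 0.125.

Emit:
jog_arm --motion '[[[0, 0, 0.0375], [0, 0, 0], 0], [[0, 0, 0.075], [0, 0, 0], 0], [[0, 0, 0.1063], [0, 0, 0], 0], [[0, 0, 0.125], [0, 0, 0], 0], [[0, 0, 0.1375], [0, 0, 0], 0], [[0, 0, 0.1375], [0, 0, 0], 0], [[0, -0.01, 0.1375], [0, 0, 0], 0], [[0, -0.01, 0.1375], [0, 0, 0], 0]]'

```text
clock: 13.22
tcp_pos: [0.5643, -0.1999, 0.0699]
ee_rot: [[0.999, -0.048, 0.002], [-0.048, -0.999, 0.001], [0.002, -0.001, -1.0]]
wrist_force: [-0.3, 0.7, 0.8]
width: 0.0005
grasp_force: 0.0
```

To row units: -0.5 cm is -0.0063, -0.45 cm is -0.0056.

Emit:
jog_arm --motion '[[[0, -0.0013, 0.0013], [0, 0, 0], 0], [[0, -0.0025, 0.0025], [0, 0, 0], 0], [[0, -0.0038, 0.0025], [0, 0, 0], 0], [[0, -0.005, 0.0025], [0, 0, 0], 0], [[0, -0.0056, 0.0025], [0, 0, 0], 0], [[0, -0.0063, 0.0025], [0, 0, 0], 0], [[0, -0.0063, 0.0025], [0, 0, 0], 0]]'

```text
clock: 13.8
tcp_pos: [0.5632, -0.1972, 0.0667]
ee_rot: [[0.999, -0.05, -0.0], [-0.05, -0.999, 0.0], [-0.0, -0.0, -1.0]]
wrist_force: [-0.2, 0.4, -0.1]
width: 0.0005
grasp_force: 0.0
```

To row units: -0.1 cm is -0.0013, -0.05 cm is -0.0006.

Emit:
jog_arm --motion '[[[0, -0.0006, 0], [0, 0, 0], 0], [[0, -0.0013, 0], [0, 0, 0], 0], [[0, -0.0013, 0], [0, 0, 0], 0]]'

```text
clock: 14.05
tcp_pos: [0.5632, -0.1962, 0.0667]
ee_rot: [[0.999, -0.05, -0.0], [-0.05, -0.999, 0.0], [-0.0, -0.0, -1.0]]
wrist_force: [0.3, -0.7, -0.1]
width: 0.0004
grasp_force: 0.0
```

To row units: -0.1 cm is -0.0013, -0.05 cm is -0.0006.

Emit:
jog_arm --motion '[[[0, -0.0006, 0], [0, 0, 0], 0], [[0, -0.0013, 0], [0, 0, 0], 0], [[0, -0.0013, 0], [0, 0, 0], 0]]'

```text
clock: 14.3
tcp_pos: [0.5633, -0.1951, 0.0667]
ee_rot: [[0.999, -0.05, -0.0], [-0.05, -0.999, 0.0], [-0.0, -0.0, -1.0]]
wrist_force: [0.3, 0.1, -0.8]
width: 0.0004
grasp_force: 0.0
```

To row units: -0.1 cm is -0.0013, -0.05 cm is -0.0006.

Emit:
jog_arm --motion '[[[0, -0.0006, 0], [0, 0, 0], 0], [[0, -0.0013, 0], [0, 0, 0], 0], [[0, -0.0013, 0], [0, 0, 0], 0]]'

```text
clock: 14.55
tcp_pos: [0.5634, -0.1941, 0.0667]
ee_rot: [[0.999, -0.05, 0.0], [-0.05, -0.999, 0.0], [0.0, -0.0, -1.0]]
wrist_force: [0.5, -0.0, -0.4]
width: 0.0005
grasp_force: 0.0
```

To row units: -0.1 cm is -0.0013, -0.05 cm is -0.0006.

Emit:
jog_arm --motion '[[[0, -0.0006, 0], [0, 0, 0], 0], [[0, -0.0013, 0], [0, 0, 0], 0], [[0, -0.0013, 0], [0, 0, 0], 0]]'

```text
clock: 14.8
tcp_pos: [0.5634, -0.1931, 0.0667]
ee_rot: [[0.999, -0.05, -0.0], [-0.05, -0.999, 0.0], [-0.0, -0.0, -1.0]]
wrist_force: [-0.2, -0.7, -0.5]
width: 0.0006
grasp_force: 0.0
```

To row units: -0.05 cm is -0.0006.

Emit:
jog_arm --motion '[[[0, -0.0006, 0], [0, 0, 0], 0], [[0, -0.0006, 0], [0, 0, 0], 0]]'

```text
clock: 14.97
tcp_pos: [0.5634, -0.1926, 0.0667]
ee_rot: [[0.999, -0.05, -0.0], [-0.05, -0.999, 0.0], [-0.0, -0.0, -1.0]]
wrist_force: [-0.6, -0.1, -0.2]
width: 0.0007
grasp_force: 0.0
```

To row units: -0.05 cm is -0.0006.

Emit:
jog_arm --motion '[[[0, -0.0006, 0], [0, 0, 0], 0], [[0, -0.0006, 0], [0, 0, 0], 0]]'

```text
clock: 15.13
tcp_pos: [0.5634, -0.1922, 0.0667]
ee_rot: [[0.999, -0.05, -0.0], [-0.05, -0.999, 0.0], [-0.0, -0.0, -1.0]]
wrist_force: [-0.7, -0.2, 0.1]
width: 0.0005
grasp_force: 0.0
```

To row units: -0.1 cm is -0.0013, -0.05 cm is -0.0006.

Emit:
jog_arm --motion '[[[0, -0.0006, 0], [0, 0, 0], 0], [[0, -0.0013, 0], [0, 0, 0], 0], [[0, -0.0013, 0], [0, 0, 0], 0]]'

```text
clock: 15.38
tcp_pos: [0.5635, -0.1911, 0.0667]
ee_rot: [[0.999, -0.05, -0.0], [-0.05, -0.999, 0.0], [-0.0, -0.0, -1.0]]
wrist_force: [0.7, -0.3, 0.1]
width: 0.0005
grasp_force: 0.0
```

To row units: -0.05 cm is -0.0006.

Emit:
jog_arm --motion '[[[0, -0.0006, 0], [0, 0, 0], 0], [[0, -0.0006, 0], [0, 0, 0], 0]]'

```text
clock: 15.55
tcp_pos: [0.5635, -0.1907, 0.0667]
ee_rot: [[0.999, -0.05, -0.0], [-0.05, -0.999, 0.0], [-0.0, -0.0, -1.0]]
wrist_force: [0.2, 0.6, 0.1]
width: 0.0001
grasp_force: 0.0
```

To row units: -0.1 cm is -0.0013, -0.05 cm is -0.0006.

Emit:
jog_arm --motion '[[[0, -0.0006, 0], [0, 0, 0], 0], [[0, -0.0013, 0], [0, 0, 0], 0], [[0, -0.0013, 0], [0, 0, 0], 0]]'

```text
clock: 15.8
tcp_pos: [0.5636, -0.1896, 0.0667]
ee_rot: [[0.999, -0.05, 0.0], [-0.05, -0.999, 0.0], [0.0, -0.0, -1.0]]
wrist_force: [-0.0, -0.8, 0.2]
width: -0.0003
grasp_force: 0.0
```

To row units: -0.05 cm is -0.0006.

Emit:
jog_arm --motion '[[[0, -0.0006, 0], [0, 0, 0], 0], [[0, -0.0006, 0], [0, 0, 0], 0]]'

```text
clock: 15.97
tcp_pos: [0.5635, -0.1894, 0.0667]
ee_rot: [[0.999, -0.05, -0.0], [-0.05, -0.999, -0.0], [-0.0, 0.0, -1.0]]
wrist_force: [0.8, -0.5, -0.5]
width: 0.0005
grasp_force: 0.1
```

```bash
python3 meas.py t9|cut -c1-80
```

```text
edges [-36.26, -18.79] clip [-37.56, -37.58, -37.69, -37.98] dark [(np.float64(-
[ 0.4 -0.4 -0.3] [ 0.5636 -0.1894  0.0667] 16.17
```

To row units: -0.03 cm is -0.0004.

Emit:
jog_arm --motion '[[[0, -0.0004, 0], [0, 0, 0], 0], [[0, -0.0004, 0], [0, 0, 0], 0]]'

```text
clock: 16.33
tcp_pos: [0.5636, -0.1894, 0.0667]
ee_rot: [[0.999, -0.05, 0.0], [-0.05, -0.999, -0.0], [0.0, 0.0, -1.0]]
wrist_force: [0.3, -0.9, -0.5]
width: 0.0007
grasp_force: 0.7
```

To row units: -0.03 cm is -0.0004.

Emit:
jog_arm --motion '[[[0, -0.0004, 0], [0, 0, 0], 0], [[0, -0.0004, 0], [0, 0, 0], 0]]'

```text
clock: 16.5
tcp_pos: [0.5636, -0.1893, 0.0667]
ee_rot: [[0.999, -0.051, 0.0], [-0.051, -0.999, -0.001], [0.0, 0.001, -1.0]]
wrist_force: [-0.2, -2.2, -0.1]
width: 0.0006
grasp_force: 1.3
```

Contact. The force rises gently, so I'll build it up.

Emit:
jog_arm --motion '[[[0, -0.0006, 0], [0, 0, 0], 0], [[0, -0.0013, 0], [0, 0, 0], 0], [[0, -0.0013, 0], [0, 0, 0], 0]]'

```text
clock: 16.75
tcp_pos: [0.5636, -0.1892, 0.0668]
ee_rot: [[0.999, -0.051, 0.0], [-0.051, -0.999, -0.002], [0.0, 0.002, -1.0]]
wrist_force: [-0.1, -5.5, -2.0]
width: 0.0002
grasp_force: 2.7
```

To row units: -0.08 cm is -0.001, -0.05 cm is -0.0006.

Emit:
jog_arm --motion '[[[0, -0.0006, 0], [0, 0, 0], 0], [[0, -0.001, 0], [0, 0, 0], 0], [[0, -0.001, 0], [0, 0, 0], 0]]'

```text
clock: 17.0
tcp_pos: [0.5636, -0.1891, 0.0668]
ee_rot: [[0.999, -0.052, 0.0], [-0.052, -0.999, -0.003], [0.0, 0.003, -1.0]]
wrist_force: [0.2, -7.7, -2.2]
width: 0.0001
grasp_force: 3.4
```

To row units: -0.07 cm is -0.0009, -0.04 cm is -0.0005.

Emit:
jog_arm --motion '[[[0, -0.0005, 0], [0, 0, 0], 0], [[0, -0.0009, 0], [0, 0, 0], 0], [[0, -0.0009, 0], [0, 0, 0], 0], [[0, -0.0009, 0], [0, 0, 0], 0]]'

```text
clock: 17.33
tcp_pos: [0.5635, -0.1891, 0.0668]
ee_rot: [[0.999, -0.052, 0.0], [-0.052, -0.999, -0.003], [0.001, 0.003, -1.0]]
wrist_force: [0.2, -8.4, -1.7]
width: 0.0005
grasp_force: 4.0
```

To row units: -0.04 cm is -0.0005.

Emit:
jog_arm --motion '[[[0, -0.0005, 0], [0, 0, 0], 0], [[0, -0.0005, 0], [0, 0, 0], 0], [[0, -0.0005, 0], [0, 0, 0], 0], [[0, -0.0005, 0], [0, 0, 0], 0], [[0, -0.0005, 0], [0, 0, 0], 0], [[0, -0.0005, 0], [0, 0, 0], 0], [[0, -0.0005, 0], [0, 0, 0], 0], [[0, -0.0005, 0], [0, 0, 0], 0]]'

```text
clock: 18.0
tcp_pos: [0.5635, -0.1891, 0.0668]
ee_rot: [[0.999, -0.052, 0.0], [-0.052, -0.999, -0.004], [0.001, 0.004, -1.0]]
wrist_force: [-0.7, -9.6, -2.1]
width: 0.0004
grasp_force: 4.4
```

It's holding at 9.6 N and the carriage stays put. I'll back off, go up and away.

To row units: -15 cm is -0.1875, -11 cm is -0.1375.

Emit:
jog_arm --motion '[[[0, 0.0025, 0], [0, 0, 0], 0], [[0, 0.0063, 0], [0, 0, 0], 0], [[0, 0.0125, 0], [0, 0, 0], 0], [[0, 0.015, 0], [0, 0, 0], 0], [[0, 0.015, -0.0375], [0, 0, 0], 0], [[0, 0.015, -0.0875], [0, 0, 0], 0], [[0, 0.015, -0.1375], [0, 0, 0], 0], [[0, 0.015, -0.1875], [0, 0, 0], 0], [[0, 0.015, -0.1875], [0, 0, 0], 0]]'

```text
clock: 18.75
tcp_pos: [0.5677, -0.1986, 0.225]
ee_rot: [[0.999, -0.05, 0.013], [-0.05, -0.999, -0.003], [0.013, 0.002, -1.0]]
wrist_force: [1.0, 0.1, 0.4]
width: 0.0006
grasp_force: 0.0
```

To row units: -15 cm is -0.1875, -12 cm is -0.15.

Emit:
jog_arm --motion '[[[-0.0375, 0.0375, -0.0125], [0, 0, 0], 0], [[-0.075, 0.075, -0.0125], [0, 0, 0], 0], [[-0.1125, 0.1125, -0.0125], [0, 0, 0], 0], [[-0.15, 0.15, -0.0125], [0, 0, 0], 0], [[-0.1875, 0.1875, -0.0125], [0, 0, 0], 0], [[-0.1875, 0.1875, -0.0125], [0, 0, 0], 0], [[-0.1875, 0.1875, -0.0125], [0, 0, 0], 0]]'

```text
clock: 19.33
tcp_pos: [0.4033, -0.3422, 0.2267]
ee_rot: [[0.998, -0.056, -0.001], [-0.056, -0.998, -0.0], [-0.001, 0.001, -1.0]]
wrist_force: [0.4, 0.3, 0.2]
width: 0.0003
grasp_force: 0.0
```

```bash
python3 meas.py t10|cut -c1-90
python3 - <<'E'
from r import *
G={}
for k in("top0","t4","t7","t10"):
    R,xs,ys=rect(np.load(f"pics/{k}.npy"),"top",.038); G[k]=R.mean(2)
for k in("t7","t10"):
  for a,b in((.041,.0435),(.0435,.046)):
    m=(xs>a)&(xs<b); B=(G["top0"]+G["t4"])[m].mean(0)/2; r=np.clip(1-G[k][m].mean(0)/B,0,None); r[(ys<-.05)|(ys>-.03)]=0;i=r.argmax(); h=np.where(r>r[i]*.5)[0]
    print(k,1e3*ys[i],5e2*(ys[h[0]]+ys[h[-1]]))
# unit shift check: gearbox region, scene and top
for n,f,sl in(("top","top0",np.s_[200:236,216:222]),("scene","scene0",np.s_[205:240,250:292])):
    a=np.load(f"pics/{f}.npy").astype(np.float32).mean(2)[sl]; b=env.capture(n).astype(np.float32).mean(2)[sl]
    print(n,cv2.phaseCorrelate(a-a.mean(),b-b.mean()))
E
```

```text
edges [-53.33, -13.8] clip [-37.63, -37.64, -37.71, -37.97] dark [(np.float64(-48.0), 129)
[ 0.2 -0.2  0.3] [ 0.4076 -0.3383  0.2266] 19.53
t7 -37.99999999999995 -38.24999999999995
t7 -38.24999999999995 -38.37499999999995
t10 -38.24999999999995 -38.37499999999995
t10 -38.24999999999995 -38.49999999999995
top ((-0.06407639219007466, 0.0653661470618161), 1.0571283046846036)
scene ((0.8714511766203188, 0.1796916630636396), 0.9148503986405737)
```

```bash
python3 -c "
from rig import env
print(env.sign_off())"
```

```text
the job is handed in; nothing more can be done
None
```

The job is handed in: I wound the pointer about 6 mm past the mark and back level with it (within about 0.3 mm by camera), it did not move under a press of about 9.6 N, the unit showed no visible shift, and the arm ended clear of everything at 19.5 s.

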